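# Load the jar shaker and hold its dead-man plunger half way

## Task

Load the two-place jar shaker: stand the red-lidded jar upright in the red cup and the blue-lidded jar upright in the blue cup, and let go of them. Then press the spring-loaded hold-to-run plunger (the round black cap on a green shank at the end of the shaker) down to half of its 20 mm travel with the fingertips, never near the bottom, which is the emergency stop, and end the program while still holding it there. Leave the black-lidded jar and the other loose things alone.

Things in the scene. Friction and masses are not known exactly. Their poses are not given: they have to be found in the camera images.
- shaker: jar shaker, fixed: flat white box, 130 mm (its x) by 310 mm (its y), top at 35 mm; origin at the centre of its underside, z up. On its y axis: two cups on an aluminium platform (top at 43 mm) at y = 0 and y = +95 mm, either colour at either place; the plunger at y = -105 mm in a yellow collar, 50 mm in diameter, top at 50 mm
- cup_red: red open round cup fixed on the platform: outer diameter 62 mm, inner diameter 52 mm, rim 19 mm above its underside, inner floor 4 mm above its underside; origin at the centre of the underside
- cup_blue: blue cup of the same shape and size; origin at the centre of the underside
- run_plunger (a joint): travel of the hold-to-run plunger, m: 0 when released (fully up), grows as it is pressed straight down, stop at 0.020. The spring pushes it up again: about 3 N to start, 6 N at half travel (0.010), 9 N at the bottom
- plunger_top (a point): centre of the plunger's flat top (moves with it): round, 30 mm in diameter, upper 16 mm black, shank below it green. Released, it stands 76 mm above the bench with 10 mm of green showing above the yellow collar; at half travel the green has just gone into the collar and all the black still shows
- jar_stand: low flat grey stand, fixed, 235 x 215 mm, top 20 mm above the bench, on which the three jars stand at the start in any order; origin at the centre of its underside
- jar_red: loose cream jar with a red screw lid, 44 mm in diameter, 40 mm high, about 70 g; origin at the centre of the underside, z up; starts on the jar stand
- jar_blue: loose cream jar with a blue screw lid, 31 mm in diameter, 45 mm high, about 60 g; origin at the centre of the underside, z up; starts on the jar stand
- jar_black: loose bystander: green jar with a black lid, 37 mm in diameter, 34 mm high; origin at the centre of the underside; leave it alone; starts on the jar stand
- reel: loose bystander: small solder reel with black flanges, 52 mm in diameter, 32 mm high; origin at the centre of the underside; leave it alone
- tape_roll: loose bystander: roll of amber tape lying flat, 96 mm in diameter, 25 mm high; origin at the centre of the underside; leave it alone
- charger: loose bystander: cream charger block, 95 x 58 x 26 mm; origin at the centre of the underside; leave it alone

How it is judged:
By the outcome, as a careful person would: the job done as asked, in the order asked, and still so for the second after the job is handed in, while the arm keeps its last pose, push and grip.
It also fails if it takes over 64 s, if anything falls off the work surface, if the arm or the gripper's body presses on something with over 40 N, if the wrist force passes 120 N, or if a joint passes its speed limit or range.

## Robot

A 7-joint arm with a two-finger parallel gripper is mounted at the origin on a cart in front of the work surface, level with it; the furniture and walls round the work are solid. World frame = base frame: x ahead of the robot, y to its left, z up, the work surface at z = 0. Lengths are in mm, angles in rad, forces in N, time in s.
With the tool pointing down it reaches from about 425 to 875 mm from the base axis. Payload 4.7 kg.
Tool frame: the origin (TCP) lies at the very end of the fingers, on their centre line; the grasp point (between the pads) lies 19 mm behind it; z points along the fingers, y is the line along which they close (so a half turn about z gives the same grasp; the last joint's range is limited). The gripper opens to 87 mm and grips with 3 to 60 N. Pads are 19 mm wide; open, the fingers measure 117 mm over their backs; the gripper's body (75 mm by 190 mm) begins 51 mm behind the grasp point.
Start: joints at [1.18, 0.321, -0.07, 1.45, 0.023, 1.371, -0.057], TCP at [255.975, -597.499, 193.587] pointing down, gripper open.
Joint ranges: [-2.86, 2.86], [-0.3, 2.09], [-1.38, 1.24], [0.06, 2.45], [-1.56, 4.7], [0.09, 2.05], [-2.69, 2.69]. Speed limits (rad/s): [2.57, 2.57, 3.14, 3.14, 3.14, 3.14, 3.14].

## Interface

Orientations are given as a unit quaternion [w, x, y, z].
In Python, from bench import robot gives the robot as it stands.
- The arm moves only by the tool play_rows, never from a script. Its argument "increments" is a list of rows, each a list of 5 numbers: the closure, from -1 (fully open) to 1 (shut), then the shift along the tool's x, y, z in m, then the turn about the tool's z in degrees. In form: [[jaw, tx, ty, tz, twist], ...]. A call has 1 to 8 rows; each row is the pose to reach, as a shift and turn from the pose commanded when the call began, along the tool's axes at that moment; what a row does not reach only later rows make up. A row lasts 1/10 s, in which the tool goes at most 50 mm and 8.59 degrees, less where a joint would pass 70% of its speed; a pose out of reach is approached as far as the arm can. A call with a gripper value outside its range is refused whole. The fingers move at their own pace and stop on an object; "force" is the grip in N (left out, the last holds). Time passes only in rows, so rows that repeat a pose let the fingers close. It gives the time, the measured TCP pose, the force, the opening and the grip force at its end, in the units of the state.
- robot.get_obs(): the state, without advancing time (a new reading comes with each control period).
- robot.capture(name): name is "scene" or "side" or "wrist"; returns a dict with "color" (480x640x3 uint8, red, green, blue), "fx", "fy", "cx", "cy" (pixels), "k1" (the pictures are not rectified: a ray, as slopes to the right and down, at radius r is drawn at 1 + k1 r^2 times it, then the intrinsics apply), "extrinsics" (4x4, takes a point from world to camera coordinates); the wrist camera has in their place "tool_from_camera" (4x4, takes a point from camera to tool coordinates, whose origin is the TCP and whose axes are the flange's). Camera axes: x right, y down, z forward; pixel columns grow to the right and rows downward; lengths in mm; the calibration is good to about 2 mm. A picture is of the moment at which its call begins: read the wrist's pose just before it. There is no depth.
- robot.hand_in(): hands the job in; it is judged then, once.
The state is a dict: "t": time; "joint_positions": joint angles; "dq": joint speeds; "effort": joint torques, N m; "tcp_pos": TCP position; "ee_rot": TCP orientation; "force": force on the tool from outside, world axes, zero at the start; "moment": the same for the moment, N m; "opening": finger opening in mm; "grasp_force": force on a finger pad.
Only numpy, scipy, OpenCV 4.12 (cv2) and the standard library are available. Lean on these libraries where they do the work, as an engineer would, in place of code of your own. Each camera call takes 0.05 s, during which the arm holds its last target. There are 200 camera calls.

## Working session

There is one attempt and no reset: what is moved stays moved. The work goes in short steps, Python scripts to look and compute and a tool call to move; the robot and the scene stay as the last step left them, time stands still between calls to the robot, and variables do not carry over. Pictures are saved under pics/ and viewed, at most 10 in all, crops included, and the job is handed in when it is done.

Besides the shell and the picture viewer there is one more tool, called after "Request:" in YAML: its name, and indented under it one key for each argument. play_rows: Moves the arm, as the interface text tells. Its arguments: {"type":"object","properties":{"increments":{"type":"array"},"force":{"type":"number"}},"required":["increments"]}

```bash
mkdir -p pics; ls; python3 - <<'E'
from bench import robot
import cv2,json
import numpy as np
o=robot.get_obs(); print({k:np.round(v,3).tolist() for k,v in o.items()})
for n in ("scene","side"):
    c=robot.capture(n); cv2.imwrite(f"pics/{n}0.png",c["color"][:,:,::-1])
    print(n,c["fx"],c["fy"],c["cx"],c["cy"],c["k1"],np.round(c["extrinsics"],4).tolist())
c=robot.capture("wrist"); print(np.round(c["tool_from_camera"],4).tolist(),c["fx"],c["k1"])
E
```

```text
pics
{'t': 0.0, 'joint_positions': [1.18, 0.322, -0.07, 1.452, 0.023, 1.371, -0.057], 'dq': [0.0, -0.0, 0.002, -0.001, -0.002, 0.002, -0.0], 'effort': [-0.0, -49.128, -0.404, -31.253, -0.064, 0.044, 0.0], 'tcp_pos': [255.696, -596.918, 192.45], 'ee_rot': [-0.001, 0.98, 0.201, -0.0], 'force': [-0.379, 0.438, -0.693], 'moment': [0.001, 0.035, 0.002], 'grasp_force': 0.0, 'opening': 87.334}
scene 572.7321542948993 572.7321542948993 318.26412581335734 244.49391365462992 -0.18480033164002757 [[-0.5415, -0.8405, -0.0186, 301.046], [-0.4734, 0.3232, -0.8194, 337.7149], [0.6947, -0.4349, -0.5729, 992.7259], [0.0, 0.0, 0.0, 1.0]]
side 458.4560211158327 458.4560211158327 325.2567108885616 236.80457951448167 0.01565331531408632 [[-0.8972, -0.4416, 0.0005, 508.8774], [-0.228, 0.4622, -0.857, 196.8328], [0.3782, -0.769, -0.5153, 771.3724], [0.0, 0.0, 0.0, 1.0]]
[[-0.0007, -0.9518, -0.3066, 85.6696], [1.0, -0.001, 0.0008, -0.088], [-0.001, -0.3066, 0.9518, -190.6406], [0.0, 0.0, 0.0, 1.0]] 387.53793529802925 0.011881827283634077
```

View pics/scene0.png

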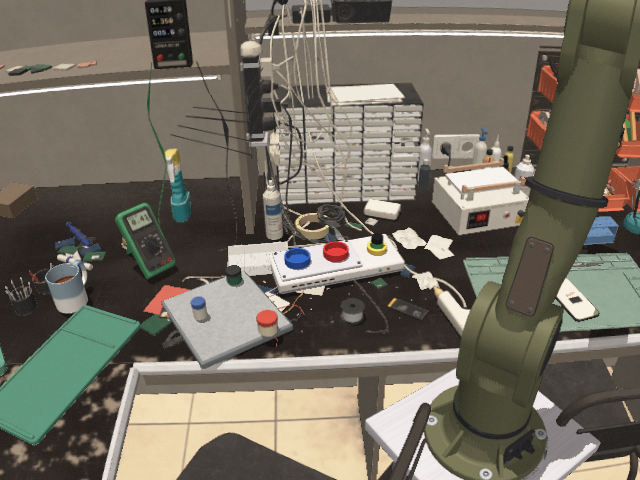

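View pics/side0.png

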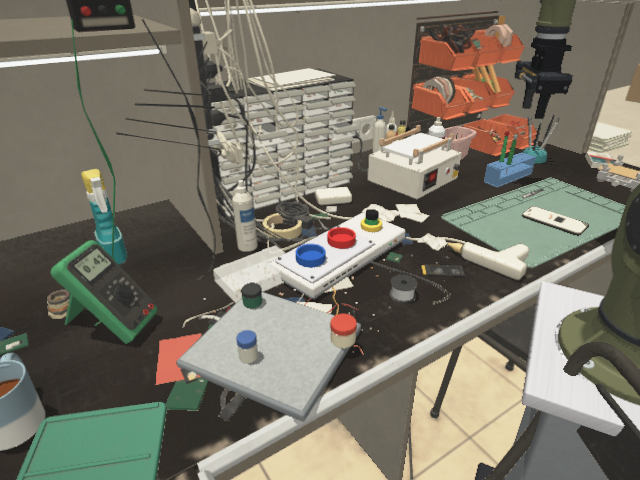

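The scene shows the blue jar at (199,307), red jar (267,320), blue cup (297,258), red cup (336,251) and plunger (377,240). In the side view they are at (247,345), (344,328), (311,255), (342,237) and (372,216). I'll triangulate these from colour blobs.

```bash
cat > h.py <<'E'
import cv2, numpy as np
from bench import robot
from scipy.spatial.transform import Rotation as R
def cam(n):
    o=robot.get_obs(); c=robot.capture(n)
    if n=="wrist":
        q=np.array(o["ee_rot"]); T=np.eye(4); T[:3,:3]=R.from_quat(q[[1,2,3,0]]).as_matrix(); T[:3,3]=o["tcp_pos"]
        c["E"]=np.linalg.inv(T@c["tool_from_camera"])
    else: c["E"]=np.array(c["extrinsics"])
    return c
def onplane(c,uv,z):
    d=np.array([(uv[0]-c["cx"])/c["fx"],(uv[1]-c["cy"])/c["fy"]]); s=d.copy()
    for _ in range(20): s=d/(1+c["k1"]*(s@s))
    M=np.linalg.inv(c["E"]); r=M[:3,:3]@np.array([s[0],s[1],1]); p=M[:3,3]
    return p+r*(z-p[2])/r[2]
def project(c,P):
    p=c["E"][:3,:3]@np.asarray(P,float)+c["E"][:3,3]; s=p[:2]/p[2]; s=s*(1+c["k1"]*(s@s))
    return np.array([c["cx"]+c["fx"]*s[0],c["cy"]+c["fy"]*s[1]])
def blobs(c,col,amin=60):
    h=cv2.cvtColor(c["color"],cv2.COLOR_RGB2HSV); H,S,V=[h[...,i].astype(int) for i in range(3)]
    m={"red":((H<7)|(H>174))&(S>170)&(V>90),"blue":(H>104)&(H<122)&(S>130)&(V>50),"yellow":(H>22)&(H<33)&(S>150)&(V>100)}[col]
    n,l,st,ce=cv2.connectedComponentsWithStats(m.astype(np.uint8))
    return [(st[i].tolist(),ce[i].round(1).tolist(),np.argwhere(l==i)[:,::-1]) for i in range(1,n) if st[i][4]>=amin]
E
python3 - <<'E'
from h import *
for n in("scene","side"):
    c=cam(n)
    for col in("red","blue","yellow"):
        for st,ce,_ in blobs(c,col):
            print(n,col,st,ce,[onplane(c,ce,z)[:2].round(0).tolist() for z in(48,55,60)])
E
```

```text
scene red [324, 241, 24, 21, 417] [335.3, 251.0] [[561.0, -53.0], [553.0, -48.0], [547.0, -44.0]]
scene blue [285, 248, 25, 21, 447] [296.9, 258.0] [[589.0, 38.0], [580.0, 43.0], [574.0, 46.0]]
side red [328, 228, 27, 20, 461] [340.9, 237.6] [[558.0, -58.0], [553.0, -47.0], [550.0, -40.0]]
side blue [296, 245, 29, 22, 551] [310.1, 255.2] [[585.0, 34.0], [580.0, 43.0], [577.0, 50.0]]
side yellow [361, 221, 20, 11, 104] [371.2, 227.3] [[515.0, -130.0], [511.0, -118.0], [508.0, -110.0]]
```

```bash
python3 - <<'E'
from h import *
ims=[]
c=cam("scene"); ims.append(c["color"][210:370,150:410]); 
d=cam("side"); ims.append(d["color"][200:360,220:420])
for c,pts in((c,[(200,302),(266,318),(233,271),(297,250)]),(d,[(247,338),(343,322)])):
    h=cv2.cvtColor(c["color"],cv2.COLOR_RGB2HSV)
    for u,v in pts: print(u,v,h[v,u],h[v+5,u],h[v+12,u])
cv2.imwrite("pics/z.png",np.vstack([cv2.resize(ims[0],None,fx=2.3,fy=1.85,interpolation=2)[:300,:598,::-1],cv2.resize(ims[1],(598,300),interpolation=2)[:,:,::-1]]))
E
```

```text
200 302 [111 117 170] [110 129  89] [ 19  36 157]
266 318 [  4 169 225] [  3 174 191] [ 20  57 170]
233 271 [15 15 69] [30  7 37] [ 72 103  72]
297 250 [110 185 123] [110 181 200] [110 183 205]
247 338 [110 115 175] [110 119 143] [ 25  34 166]
343 322 [  4 166 224] [  4 164 226] [  4 167 148]
```

View pics/z.png

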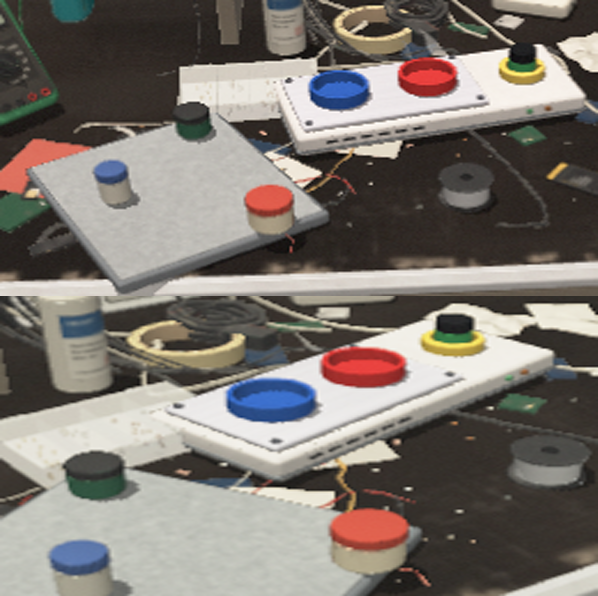

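The zoom confirms both jars are clear on the stand, and the plunger and cups are unobstructed. Next I'll measure the lid tops.

```bash
python3 - <<'E'
from h import *
C={n:cam(n) for n in("scene","side")}
seeds={"scene":{"redlid":(266,318),"bluelid":(200,302)},"side":{"redlid":(343,322),"bluelid":(247,338)}}
for n,c in C.items():
    h=cv2.cvtColor(c["color"],cv2.COLOR_RGB2HSV); H,S,V=[h[...,i].astype(int) for i in range(3)]
    for k,z in(("redlid",60),("bluelid",65)):
        m=(((H<8)|(H>174))&(S>120)) if k[0]=="r" else ((H>102)&(H<122)&(S>80))
        for nm,mm in(("all",m),("top",m&(V>(195 if k[0]=="r" else 150)))):
            _,l,st,ce=cv2.connectedComponentsWithStats(mm.astype(np.uint8))
            u,v=seeds[n][k]; i=l[v,u]
            print(n,k,nm,st[i].tolist(),ce[i].round(1),onplane(c,ce[i],z)[:2].round(1), onplane(c,ce[i],z-5)[:2].round(1))
# cup centres: ellipse fit of outer contour top -> compare with projected rings
E
```

```text
scene redlid all [257, 310, 20, 17, 282] [266.6 318.1] [430.9 205.2] [435.9 202.9]
scene redlid top [257, 310, 20, 13, 207] [266.4 316.2] [436.1 202.8] [441.2 200.5]
scene bluelid all [191, 297, 14, 12, 136] [197.8 302.6] [549.7 307. ] [555.6 305.3]
scene bluelid top [191, 297, 13, 8, 81] [197.3 300.7] [556.2 305.3] [562.1 303.6]
side redlid all [331, 313, 26, 23, 468] [343.1 324. ] [433.4 205.9] [435.6 200.8]
side redlid top [331, 314, 25, 17, 338] [342.9 322.1] [435.6 202. ] [437.8 196.8]
side bluelid all [237, 331, 19, 18, 281] [246.1 339.1] [551.6 308.6] [555.1 304.4]
side bluelid top [237, 331, 19, 13, 186] [245.7 336.6] [555.2 304.4] [558.7 300.1]
```

```bash
python3 - <<'E'
from h import *
c=cam("scene");d=cam("side")
print("bottle base",onplane(c,(274,237),0).round(),onplane(d,(246,248),0).round())
from scipy.optimize import least_squares
for nm,a,b in(("bottle top",(268,181),(240,182)),("plungertop",(377.5,236),(372,211)),("handlebox left edge",(436,180),(370,152))):
    r=least_squares(lambda P:np.r_[project(c,P)-a,project(d,P)-b],[600,0,50]); print(nm,r.x.round(),r.cost)
for n in("red","blue"): print(n)
P=np.array([523.,-149,76]);print(project(c,P),project(d,P))
E
```

```text
bottle base [761.   8.   0.] [766.   8.   0.]
bottle top [760.  13. 169.] 0.1524872987427112
plungertop [ 522. -149.   78.] 0.15782859036480895
handlebox left edge [ 642. -447.   93.] 6.140707234782684
red
blue
[377.05884237 236.05944571] [371.55365849 212.05224355]
```

Request:
play_rows:
  increments:
    - [-1,0,0,-0.03,0]
    - [-1,0,0,-0.06,0]
    - [-1,0.02,-0.04,-0.06,0]
    - [-1,0.04,-0.08,-0.06,0]
    - [-1,0.06,-0.12,-0.06,0]
    - [-1,0.08,-0.16,-0.06,0]
    - [-1,0.1,-0.2,-0.06,0]
    - [-1,0.12,-0.24,-0.06,0]

```text
t: 1.35
tcp_pos: [271.7, -327.8, 253.7]
ee_rot: [0.0, 0.98, 0.201, 0.0]
force: [0.4, -0.0, 0.6]
opening: 87.1
grasp_force: 0.0
```

Request:
play_rows:
  increments:
    - [-1,0.045,-0.02,0,0]
    - [-1,0.09,-0.04,0,0]
    - [-1,0.135,-0.06,0,0]
    - [-1,0.18,-0.08,0,0]
    - [-1,0.225,-0.1,0,0]
    - [-1,0.27,-0.128,0,0]
    - [-1,0.281,-0.128,0,0]
    - [-1,0.29,-0.165,0,0]

```text
t: 2.15
tcp_pos: [474.8, -65.5, 253.2]
ee_rot: [-0.0, 0.98, 0.2, 0.0]
force: [0.2, -0.5, 0.4]
opening: 86.6
grasp_force: 0.0
```

Request:
play_rows:
  increments:
    - [-1,0.01,-0.04,0,0]
    - [-1,0.02,-0.08,0,0]
    - [-1,0.035,-0.125,0.02,0]
    - [-1,0.045,-0.17,0.03,0]
    - [-1,0.055,-0.21,0.04,0]
    - [-1,0.065,-0.25,0.05,0]
    - [-1,0.065,-0.25,0.05,0]
    - [-1,0.065,-0.25,0.05,0]

```text
t: 2.95
tcp_pos: [434.2, 192.3, 203.5]
ee_rot: [0.0, 0.979, 0.202, -0.0]
force: [0.3, -0.7, 0.1]
opening: 87.4
grasp_force: 0.0
```

```bash
cat >> h.py <<'E'
def delta(x,y,z):
    o=robot.get_obs(); q=np.array(o["ee_rot"]); Rm=R.from_quat(q[[1,2,3,0]]).as_matrix()
    d=np.array([x,y,z])-o["tcp_pos"]; print("tcp",np.round(o["tcp_pos"],1),"tool shift m",np.round(Rm.T@d/1000,4))
E
python3 - <<'E'
from h import *
c=cam("wrist"); cv2.imwrite("pics/w1.png",c["color"][:,:,::-1])
for P in([436,202.5,60],[555.5,305,65],[553,-48,62],[580,43,62]): print(P,project(c,P).round(1))
delta(436,202.5,150); print(robot.get_obs()["joint_positions"])
E
```

```text
[436, 202.5, 60] [308.6 205.4]
[555.5, 305, 65] [244.3  11.2]
[553, -48, 62] [627.1 196.3]
[580, 43, 62] [555.7 123.6]
tcp [434.9 191.  203.7] tool shift m [ 0.0056 -0.0102  0.0536]
[ 0.54272738 -0.04556335 -0.97145405  1.82445586 -0.03770486  1.34302675
 -1.58581518]
```

View pics/w1.png

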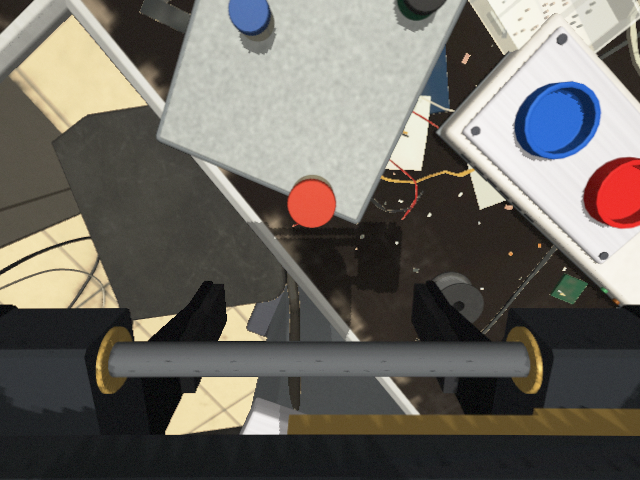

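The wrist view shows the red lid at about (312,204), blue lid (249,12), blue cup (557,120) and part of the red cup (620,193). These agree with my estimates to within a few mm. I'll refine with the blobs.

```bash
python3 - <<'E'
from h import *
c=cam("wrist"); h=cv2.cvtColor(c["color"],cv2.COLOR_RGB2HSV); H,S,V=[h[...,i].astype(int) for i in range(3)]
for nm,m,s,z in(("redlid",((H<8)|(H>174))&(S>120),(312,204),60),("bluelid",(H>102)&(H<122)&(S>80),(249,12),65),("bluecup",(H>102)&(H<122)&(S>120),(522,110),62)):
    _,l,st,ce=cv2.connectedComponentsWithStats(m.astype(np.uint8)); i=l[s[1],s[0]]
    k,_=cv2.findContours((l==i).astype(np.uint8),0,2); k=max(k,key=len)
    (u,v),r=cv2.minEnclosingCircle(k); print(nm,st[i],ce[i].round(1),(round(u,1),round(v,1),round(r,1)),onplane(c,ce[i],z).round(1),onplane(c,(u,v),z).round(1))
delta(436,202,42)
E
```

```text
redlid [ 285  179   49   49 1904] [309.1 203.4] (306.5, 204.0, 26.9) [438.6 201.5  60. ] [437.2 203.3  60. ]
bluelid [ 226    0   42   36 1245] [246.7  15.5] (244.6, 14.4, 22.7) [554.6 300.7  65. ] [554.7 302.4  65. ]
bluecup [ 512   81   86   78 5160] [555.2 119.1] (554.5, 118.0, 44.8) [583.1  43.5  62. ] [583.7  44.5  62. ]
tcp [435.2 190.3 203.7] tool shift m [ 0.0053 -0.0106  0.1617]
```

Request:
play_rows:
  increments:
    - [-1,0.006,-0.01,0,0]
    - [-1,0.006,-0.01,0.04,0]
    - [-1,0.006,-0.01,0.08,0]
    - [-1,0.006,-0.01,0.11,0]
    - [-1,0.006,-0.01,0.14,0]
    - [-1,0.006,-0.01,0.155,0]
    - [-1,0.006,-0.01,0.1615,0]
    - [-1,0.006,-0.01,0.1615,0]
  force: 15

```text
t: 3.85
tcp_pos: [436.5, 202.6, 42.0]
ee_rot: [-0.0, 0.98, 0.2, -0.0]
force: [0.0, 0.6, -0.1]
opening: 87.2
grasp_force: 0.0
```

```bash
python3 - <<'E'
from h import *
delta(437,202,42)
c=cam("wrist"); cv2.imwrite("pics/w2.png",c["color"][:,:,::-1])
E
```

```text
tcp [436.5 202.6  42. ] tool shift m [0.0002 0.0008 0.    ]
```

View pics/w2.png

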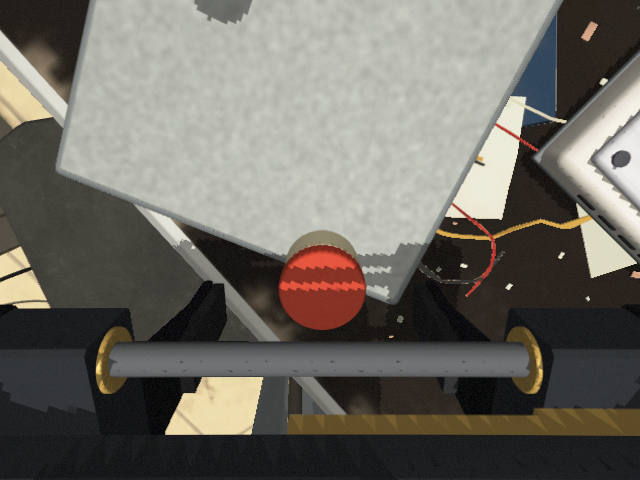

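The red lid is between the fingers, centred at about (322,287). I'll check the exact offset.

```bash
python3 - <<'E'
from h import *
c=cam("wrist"); h=cv2.cvtColor(c["color"],cv2.COLOR_RGB2HSV); H,S,V=[h[...,i].astype(int) for i in range(3)]
m=((H<8)|(H>174))&(S>120); _,l,st,ce=cv2.connectedComponentsWithStats(m.astype(np.uint8)); i=l[285,320]
print(st[i],ce[i],onplane(c,ce[i],60).round(1)); 
T=np.linalg.inv(c["tool_from_camera"])
o=robot.get_obs();print(project(c,o["tcp_pos"]),project(c,[436.5,202.6,60]))
E
```

```text
[ 279  246   87   85 5833] [322.16972398 288.07234699] [440.  202.5  60. ]
[318.3937096  277.93463289] [319.1611848  294.00715421]
```

Request:
play_rows:
  increments:
    - [-1,0.003,0.001,0,0]
    - [1,0.003,0.001,0,0]
    - [1,0.003,0.001,0,0]
    - [1,0.003,0.001,0,0]
    - [1,0.003,0.001,0,0]
    - [1,0.003,0.001,0,0]
    - [1,0.003,0.001,0,0]
    - [1,0.003,0.001,0,0]
  force: 15

```text
t: 4.75
tcp_pos: [439.3, 203.5, 42.0]
ee_rot: [0.0, 0.98, 0.201, -0.0]
force: [0.3, 0.0, -0.6]
opening: 39.0
grasp_force: 0.0
```

Request:
play_rows:
  increments:
    - [1,0,0,0,0]
    - [1,0,0,0,0]
    - [1,0,0,-0.01,0]
    - [1,0,0,-0.03,0]
    - [1,0,0,-0.06,0]
    - [1,0,0,-0.09,0]
    - [1,0,0,-0.12,0]
    - [1,0,0,-0.12,0]

```text
t: 5.55
tcp_pos: [442.1, 205.0, 166.6]
ee_rot: [0.0, 0.98, 0.201, 0.004]
force: [0.0, 0.6, 0.1]
opening: 0.3
grasp_force: 0.0
```

```bash
python3 - <<'E'
from h import *
c=cam("wrist"); h=cv2.cvtColor(c["color"],cv2.COLOR_RGB2HSV); H,S,V=[h[...,i].astype(int) for i in range(3)]
m=((H<8)|(H>174))&(S>120); _,l,st,ce=cv2.connectedComponentsWithStats(m.astype(np.uint8)); i=l[285,320]
o=robot.get_obs();z=o["tcp_pos"][2]
print(st[i],ce[i],onplane(c,ce[i],z+18).round(1),o["tcp_pos"]) 
# shaker: cups & plunger, joint fit of silhouette blobs in both fixed views
from scipy.optimize import least_squares
C=[cam("scene"),cam("side")]
obs=[]
for k in C:
    for col in("red","blue"):
        B=[b for b in blobs(k,col,200) if abs(b[1][1]-(247 if k is C[0] else 245))<25]
        st=B[0][0]; obs.append((k,col,st)); print(col,st)
a=np.linspace(0,2*np.pi,120)
def res(p):
    x,y,th=p; r=[]
    for k,col,st in obs:
        s=0 if col=="red" else 95
        X,Y=x+s*np.cos(th),y+s*np.sin(th)
        uv=np.array([project(k,[X+31*np.cos(t),Y+31*np.sin(t),zz]) for t in a for zz in(43,62)])
        r+=[uv[:,0].min()-(st[0]-.5),uv[:,0].max()-(st[0]+st[2]-.5),uv[:,1].min()-(st[1]-.5),uv[:,1].max()-(st[1]+st[3]-.5)]
    return r
s=least_squares(res,[554,-47,1.28],loss="soft_l1"); x,y,th=s.x
print(s.x,np.round(res(s.x),1)); 
for q in(0,95,-105): print(q,x+q*np.cos(th),y+q*np.sin(th))
delta(x,y,z)
E
```

```text
[     0      0    640    480 303688] [318.42753089 239.65832367] [466.8 215.8 182.5] [440.8939661  204.18062542 164.45288237]
red [324, 241, 24, 21, 416]
blue [285, 248, 25, 21, 446]Traceback (most recent call last):
  File "<stdin>", line 13, in <module>
IndexError: list index out of range
```

The grasp missed: the fingers closed to 0.3 mm. I need to look.

```bash
python3 - <<'E'
from h import *
c=cam("wrist"); d=cam("scene"); e=cam("side")
cv2.imwrite("pics/w3.png",np.hstack([cv2.resize(c["color"],(400,300)),cv2.resize(d["color"][200:350,150:350],(400,300))])[:,:,::-1])
E
```

```text
(no output)
```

View pics/w3.png

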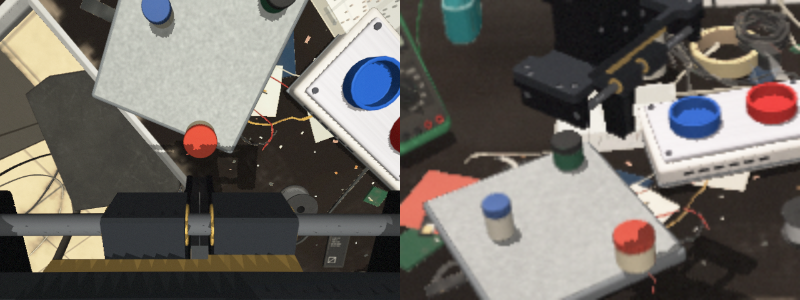

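```bash
python3 - <<'E'
from h import *
o=robot.get_obs(); p=np.array(o["tcp_pos"]); print(p,o["opening"])
for n,s in(("scene",(266,318)),("side",(343,322)),("wrist",(320,226))):
    c=cam(n); h=cv2.cvtColor(c["color"],cv2.COLOR_RGB2HSV); H,S,V=[h[...,i].astype(int) for i in range(3)]
    m=((H<8)|(H>174))&(S>120); _,l,st,ce=cv2.connectedComponentsWithStats(m.astype(np.uint8)); i=l[s[1],s[0]]
    print(n,st[i],ce[i].round(1),onplane(c,ce[i],58).round(1)); print(" tcp px",project(c,p).round(1), "grasp pt px",project(c,p+[0,0,19]).round(1))
    if n!="wrist":
        u,v=project(c,p+[0,0,10]).astype(int); cv2.imwrite("pics/f_%s.png"%n,cv2.resize(c["color"][v-50:v+90,u-80:u+80],(640,560),interpolation=2)[:,:,::-1])
a=cv2.imread("pics/f_scene.png");b=cv2.imread("pics/f_side.png"); cv2.imwrite("pics/f.png",cv2.resize(np.hstack([a,b]),(800,350)))
E
```

```text
[438.50481908 203.18115891 160.99552183] 0.6392181329204351
scene [257 310  20  17 282] [266.6 318.1] [432.9 204.3  58. ]
 tcp px [261.9 277.2] grasp pt px [261.2 269.4]
side [331 313  26  23 468] [343.2 324. ] [434.2 204.   58. ]
 tcp px [342.2 271.5] grasp pt px [342.5 261.1]
wrist [ 293  198   55   55 2380] [320.2 225.4] [438.3 201.8  58. ]
 tcp px [318.7 278.6] grasp pt px [318.7 294.7]
```

View pics/f.png

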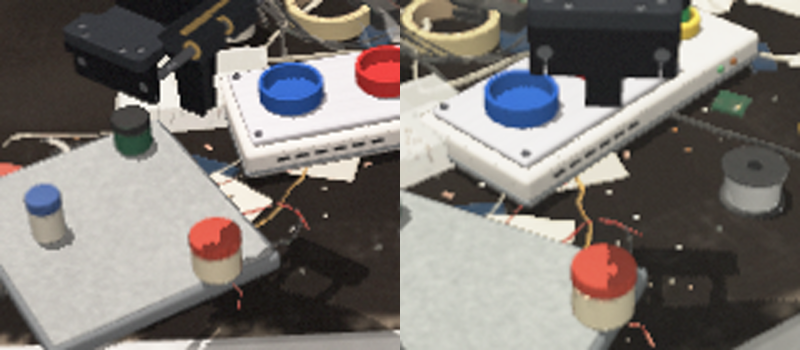

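The jar hasn't moved at all. In both views the visible fingertips end well above the projected TCP (side about v=258 against 271). The fingers passed over the lid, so I'll measure the real fingertip offset.

```bash
python3 - <<'E'
from h import *
o=robot.get_obs(); p=np.array(o["tcp_pos"]); q=np.array(o["ee_rot"]); Rm=R.from_quat(q[[1,2,3,0]]).as_matrix()
print(p)
for n in("side","scene"):
    c=cam(n); g=cv2.cvtColor(c["color"],cv2.COLOR_RGB2GRAY)
    u,v=project(c,p).astype(int)
    print(n,u,v); print(list(range(u-16,u+17,4))); print(np.c_[np.arange(v-26,v+8),g[v-26:v+8,u-16:u+17:4]])
    for h in(0,10,20,25,30):
        print(h,[project(c,p+Rm@np.array([sx*9.5,sy*15,-h])).round(0).astype(int).tolist() for sx in(-1,1) for sy in(-1,1)])
E
```

```text
[438.79766202 203.37872526 161.29933843]
side 341 271
[325, 329, 333, 337, 341, 345, 349, 353, 357]
[[245  30  30  34  34  34  29  32  35  29]
 [246 174 171  62  32  32  30  34  32  29]
 [247 232 231 212  30  33  30  31 218 221]
 [248 238 237 235  31  32  30  32 237 239]
 [249 220 237 237  30  30  33  32 238 239]
 [250 189 237 238  29  31  29  32 239 238]
 [251 170 237 238  31  28  30  31 239 237]
 [252 162 238 238  33  32  34  28 239 229]
 [253 156 239 237  33  30  29  29 238 203]
 [254 153 239 237  32  31  31  32 234 162]
 [255 151 238 238  31  33  31  34 221 171]
 [256 116 237 238  31  32  33  31 180 234]
 [257  93 238 237  35  33  31  32 149 242]
 [258  93 238 238 175 126 124  59 232 240]
 [259  99 239 238 232 228 218 133 242 235]
 [260 124 239 238 239 238 221 138 242 222]
 [261 143 238 239 240 237 180 232 239 199]
 [262 146 238 239 240 230 151 243 234 170]
 [263 173 239 240 238 205 183 241 219 161]
 [264 229 240 241 234 164 236 236 188 134]
 [265 239 240 239 221 140 243 227 161 116]
 [266 240 240 238 182 233 240 192 128 147]
 [267 240 240 231 152 244 235 167 104 144]
 [268 240 2
[... 1803 characters left out ...]
6 143 248]
 [274 201 209 207 204 194 160  47 150 248]
 [275 199 201 170  49  47  44  47 137 246]
 [276 199  94  48  45  45  45  45  90 245]
 [277 197 152  44  44  44  47  45  79 242]
 [278 198 205  45  46  46  47  43  64 240]
 [279 201 201  48  46  47  45  47  47 232]
 [280 200 201  85  46  40  47  45  44 211]
 [281 204 199 142  45  45  86  46  41 185]
 [282 204 196 182  42  44 209  46  45 163]
 [283 204 196 201  45  41  41  42  45 149]]
0 [[261, 283], [270, 275], [253, 279], [263, 271]]
10 [[260, 279], [270, 271], [253, 275], [262, 267]]
20 [[260, 274], [270, 267], [252, 271], [262, 263]]
25 [[260, 272], [269, 264], [252, 269], [262, 261]]
30 [[259, 270], [269, 262], [252, 267], [262, 259]]
```

The fingertips end about 29 mm short of the reported TCP, and all three views agree. I'll allow for that by commanding z = 13 so the real tips sit at about 42.

Request:
play_rows:
  increments:
    - [-1,0,0,0,0]
    - [-1,0,0,0,0]
    - [-1,0,0,0,0]
    - [-1,0,0,0,0]
    - [-1,0,0,0,0]
    - [-1,0,0,0,0]
    - [-1,0,0,0,0]
    - [-1,0,0,0,0]

```text
t: 6.9
tcp_pos: [439.3, 203.4, 162.0]
ee_rot: [0.0, 0.98, 0.201, -0.0]
force: [0.3, 0.3, 0.5]
opening: 56.3
grasp_force: 0.0
```

Request:
play_rows:
  increments:
    - [-1,0,0,0,0]
    - [-1,0,0,0,0]
    - [-1,0,0,0,0]
    - [-1,0,0,0.03,0]
    - [-1,-0.001,0.001,0.06,0]
    - [-1,-0.001,0.001,0.09,0]
    - [-1,-0.001,0.001,0.09,0]
    - [-1,-0.001,0.001,0.09,0]

```text
t: 7.7
tcp_pos: [438.7, 202.5, 72.4]
ee_rot: [-0.0, 0.98, 0.201, -0.0]
force: [0.3, 0.8, 0.8]
opening: 86.4
grasp_force: 0.0
```

Request:
play_rows:
  increments:
    - [-1,0,0,0.02,0]
    - [-1,0,0,0.04,0]
    - [-1,0,0,0.05,0]
    - [-1,0,0,0.058,0]
    - [-1,0,0,0.058,0]
    - [1,0,0,0.058,0]
    - [1,0,0,0.058,0]
    - [1,0,0,0.058,0]

```text
t: 8.5
tcp_pos: [439.4, 202.3, 14.6]
ee_rot: [0.0, 0.98, 0.201, 0.001]
force: [-1.3, 0.3, 0.7]
opening: 70.1
grasp_force: 0.0
```

Request:
play_rows:
  increments:
    - [1,0,0,0,0]
    - [1,0,0,0,0]
    - [1,0,0,0,0]
    - [1,0,0,0,0]
    - [1,0,0,0,0]
    - [1,0,0,0,0]
    - [1,0,0,0,0]
    - [1,0,0,0,0]

```text
t: 9.3
tcp_pos: [438.8, 202.2, 14.1]
ee_rot: [0.0, 0.98, 0.201, 0.0]
force: [-0.8, 0.8, 0.7]
opening: 41.5
grasp_force: 15.0
```

Request:
play_rows:
  increments:
    - [1,0,0,-0.005,0]
    - [1,0,0,-0.015,0]
    - [1,0,0,-0.04,0]
    - [1,0,0,-0.07,0]
    - [1,0,0,-0.1,0]
    - [1,0,0,-0.12,0]
    - [1,0,0,-0.12,0]
    - [1,0,0,-0.12,0]

```text
t: 10.1
tcp_pos: [438.8, 201.9, 134.1]
ee_rot: [0.001, 0.98, 0.201, 0.0]
force: [0.4, -0.5, -1.2]
opening: 41.8
grasp_force: 15.0
```

```bash
python3 - <<'E'
from h import *
from scipy.optimize import least_squares
o=robot.get_obs(); p=np.array(o["tcp_pos"]); print(p,o["opening"],o["grasp_force"])
C={n:cam(n) for n in("scene","side","wrist")}
w=C["wrist"]; cv2.imwrite("pics/w4.png",w["color"][:,:,::-1])
b=[(k,"blue",b[0]) for k in(w,) for b in blobs(k,"blue",2000)]; print("wristblue",[x[2] for x in b])
obs=[]
for n in("scene","side"):
    k=dict(C[n]); k["color"]=cv2.imread(f"pics/{n}0.png")[:,:,::-1].copy()
    for col in("red","blue"): obs.append((k,col,blobs(k,col,200)[0][0]))
a=np.linspace(0,2*np.pi,90)
def res(q):
    x,y,th=q; r=[]
    for k,col,st in obs:
        s=0 if col=="red" else 95
        X,Y=x+s*np.cos(th),y+s*np.sin(th)
        uv=np.array([project(k,[X+31*np.cos(t),Y+31*np.sin(t),zz]) for t in a for zz in(43,62)])
        r+=[uv[:,0].min()-(st[0]-.5),uv[:,0].max()-(st[0]+st[2]-.5),uv[:,1].min()-(st[1]-.5),uv[:,1].max()-(st[1]+st[3]-.5)]
    return r
s=least_squares(res,[554,-47,1.28],loss="soft_l1"); x,y,th=s.x
print(s.x,np.round(res(s.x),1))
for q in(0,95,-105): print(q,round(x+q*np.cos(th),1),round(y+q*np.sin(th),1))
delta(x,y,p[2])
E
```

```text
[438.84822705 201.88215148 134.08573251] 41.792923129933214 14.999939212102618
wristblue [[571, 85, 69, 96, 5318]]
[555.45347048 -51.3941141    1.27511181] [-0.5  1.5 -0.3  0.2 -0.3  1.3 -0.6  0.5 -1.2  0.6 -0.9  1.4 -1.2  0.4
 -0.4  1.1]
0 555.5 -51.4
95 583.1 39.5
-105 524.9 -151.8
tcp [437.8 201.7 132.8] tool shift m [ 0.0084  0.279  -0.0014]
```

View pics/w4.png

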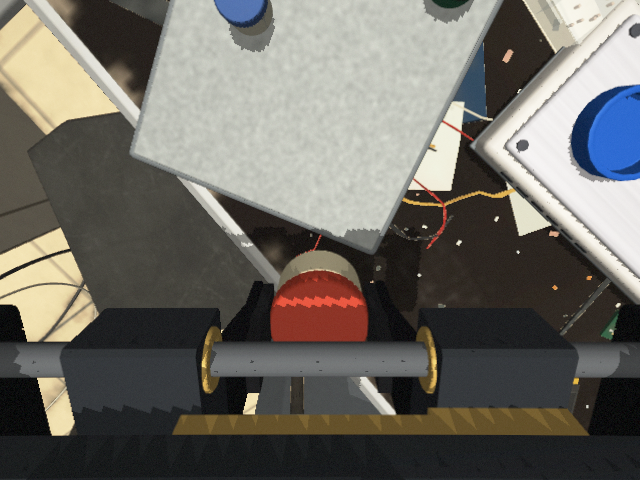

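Request:
play_rows:
  increments:
    - [1,0,0.04,0,0]
    - [1,0.003,0.085,0,0]
    - [1,0.005,0.13,0,0]
    - [1,0.007,0.175,0,0]
    - [1,0.009,0.22,0,0]
    - [1,0.0095,0.26,0,0]
    - [1,0.0095,0.276,0,0]
    - [1,0.0095,0.276,0.02,0]

```text
t: 11.05
tcp_pos: [558.4, -51.2, 114.4]
ee_rot: [0.0, 0.98, 0.198, 0.001]
force: [0.4, 1.2, -0.9]
opening: 41.2
grasp_force: 15.0
```

Request:
play_rows:
  increments:
    - [1,0,0,0.02,0]
    - [1,0,0,0.03,0]
    - [1,0,0,0.03,0]
    - [1,0,0,0.03,0]

```text
t: 11.45
tcp_pos: [556.3, -47.2, 84.2]
ee_rot: [-0.0, 0.979, 0.201, -0.0]
force: [0.3, 0.2, -0.8]
opening: 41.6
grasp_force: 15.0
```

```bash
python3 - <<'E'
from h import *
o=robot.get_obs(); p=np.array(o["tcp_pos"]); print(p,o["opening"],o["grasp_force"],o["joint_positions"])
t=[]
for n in("wrist","scene","side"):
    c=cam(n); print(n,[(b[0],b[1]) for b in blobs(c,"red",50)],project(c,p+[0,0,40]).round())
    if n=="wrist": t.append(cv2.resize(c["color"],(400,300)))
    else:
        u,v=project(c,p).astype(int); t.append(cv2.resize(c["color"][v-45:v+45,u-60:u+60],(400,300),interpolation=cv2.INTER_CUBIC))
t.append(np.zeros_like(t[0])); cv2.imwrite("pics/p1.png",np.vstack([np.hstack(t[:2]),np.hstack(t[2:])])[:,:,::-1])
E
```

```text
[556.30348787 -47.18220996  84.18462876] 41.57004407651701 14.999883446798776 [ 0.74220074  0.30664784 -0.81507159  1.79269731  0.24311883  1.14645439
 -1.31583488]
wrist [([47, 138, 35, 19, 98], [66.4, 147.9]), ([271, 209, 106, 132, 10050], [322.7, 280.5]), ([54, 218, 33, 67, 195], [76.7, 251.4])] [319. 316.]
scene [([477, 214, 10, 7, 55], [481.0, 216.7]), ([324, 243, 24, 19, 392], [335.3, 251.6])] [334. 226.]
side [([328, 228, 27, 20, 461], [340.9, 237.6])] [340. 209.]
```

View pics/p1.png

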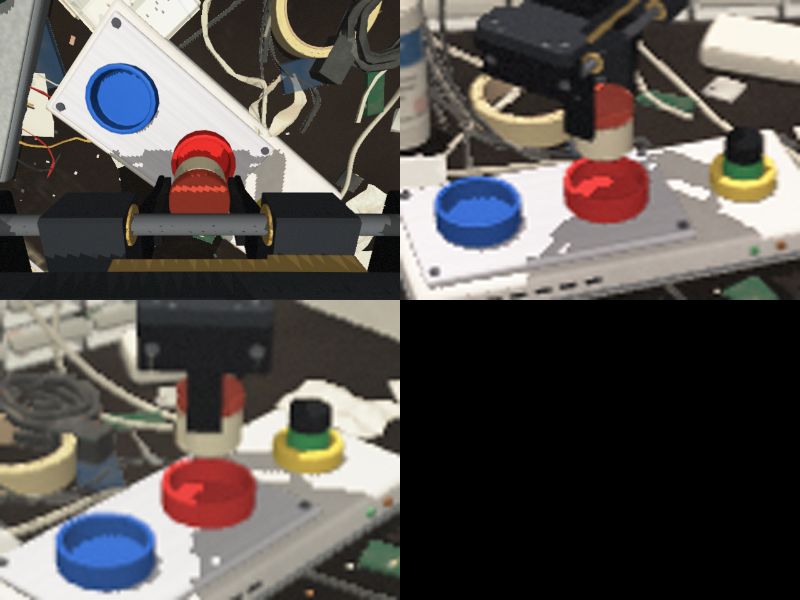

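The jar hangs over the red cup in both fixed views. In the side panel the jar spans 176–243 and the cup 162–256. In the scene panel they span about 576–634 and 564–649. I'll correct for camera lean numerically.

```bash
python3 - <<'E'
from h import *
from scipy.optimize import least_squares
p=np.array(robot.get_obs()["tcp_pos"]); C={n:cam(n) for n in("scene","side")}
J=[];K=[]
for n,(j,k) in dict(scene=(205,206.5),side=(209.5,209)).items():
    c=C[n];u=int(project(c,p)[0]); J.append(u-60+j/3.333-.35);K.append(u-60+k/3.333-.35)
    # edges of cream/red jar body in rows at mid-jar, cup red rows
    v=int(project(c,p+[0,0,12])[1]); row=c["color"][v,u-20:u+21].astype(int); print(n,u,v,(row[:,0]-row[:,2]).tolist(),row.sum(1).tolist())
f=lambda P,z,obs:[project(C[n],[P[0],P[1],z])[0]-o for n,o in zip(("scene","side"),obs)]
jar=least_squares(f,[556,-47],args=(p[2]+22,J)).x; cup=least_squares(f,[556,-47],args=(53,K)).x
print(J,K,"jar",jar,"cup",cup,"tcp",p); delta(*(p[:2]+cup-jar),45)
c=cam("wrist"); print([(b[0],onplane(c,np.array(b[0][:2])+np.array(b[0][2:4])/2-.5,62).round(1)) for b in blobs(c,"blue",2000)])
E
```

```text
scene 334 235 [55, 53, 53, 51, 51, 51, 51, 50, 50, 48, 45, 31, 9, -2, -2, 1, -3, -4, 19, 41, 41, 40, 39, 39, 40, 38, 37, 37, 34, 31, 14, 13, 13, 14, 13, 12, 14, 15, 15, 12, 14] [414, 416, 411, 413, 409, 399, 400, 394, 382, 386, 362, 270, 119, 73, 59, 65, 65, 53, 259, 487, 478, 483, 493, 486, 481, 471, 464, 439, 413, 338, 160, 143, 151, 142, 146, 145, 141, 156, 140, 141, 132]
side 339 220 [17, 12, 10, 12, 12, 12, 13, 11, 13, 11, 13, 13, 21, 35, 36, 33, 33, 33, 34, 35, 34, 34, 33, 35, 35, 34, 35, 38, 36, 37, 34, 33, 27, 7, 8, 8, 7, 8, 8, 8, 8] [375, 160, 162, 159, 162, 160, 166, 166, 160, 164, 164, 173, 256, 425, 477, 443, 421, 436, 444, 460, 438, 447, 446, 443, 446, 444, 451, 493, 483, 469, 450, 444, 595, 723, 722, 722, 723, 722, 722, 722, 722]
[335.1561506150615, 341.5062856285628] [335.60619561956196, 341.35627062706266] jar [552.35371791 -46.91689305] cup [552.03251379 -47.88180807] tcp [557.0085101  -47.64291581  85.07541578]
tcp [556.8 -47.8  84.9] tool shift m [-0.0005  0.0007  0.0399]
[([135, 102, 118, 113, 10308], array([586.2,  38.6,  62. ]))]
```

The jar and cup centres agree within about 1 mm, so I'll descend.

Request:
play_rows:
  increments:
    - [1,-0.001,0.001,0.01,0]
    - [1,-0.001,0.001,0.018,0]
    - [1,-0.001,0.001,0.024,0]
    - [1,-0.001,0.001,0.03,0]
    - [1,-0.001,0.001,0.034,0]
    - [1,-0.001,0.001,0.038,0]
    - [1,-0.001,0.001,0.041,0]
    - [1,-0.001,0.001,0.041,0]

```text
t: 12.55
tcp_pos: [555.5, -49.1, 42.6]
ee_rot: [-0.0, 0.98, 0.201, -0.0]
force: [-0.3, 0.2, -0.5]
opening: 41.5
grasp_force: 15.0
```

Request:
play_rows:
  increments:
    - [1,0,0,0.001,0]
    - [1,0,0,0.002,0]
    - [1,0,0,0.002,0]

```text
t: 12.85
tcp_pos: [555.9, -49.1, 41.2]
ee_rot: [0.0, 0.98, 0.201, 0.0]
force: [0.7, 0.4, -1.1]
opening: 41.4
grasp_force: 15.0
```

Request:
play_rows:
  increments:
    - [1,0,0,0.001,0]
    - [1,0,0,0.001,0]
    - [1,0,0,0.0015,0]
    - [1,0,0,0.0015,0]

```text
t: 13.25
tcp_pos: [556.0, -49.1, 41.0]
ee_rot: [0.0, 0.98, 0.201, 0.0]
force: [-3.3, -0.2, 8.5]
opening: 41.3
grasp_force: 15.0
```

```bash
python3 - <<'E'
from h import *
for _ in range(3): 
    o=robot.get_obs(); print(np.round(o["tcp_pos"],1),np.round(o["force"],1),np.round(o["moment"],2))
for n in("scene","side"):
    c=cam(n); p=np.array(o["tcp_pos"]);u=int(project(c,p)[0]); v=int(project(c,p+[0,0,38])[1])
    B=blobs(c,"red",100); print(n,[b[0] for b in B])
    for P in(555,-48,62),(555,-48,87): print(project(c,P).round(1))
E
```

```text
[556.  -49.1  41. ] [-3.3 -0.2  8.5] [ 0.08  0.74 -0.02]
[556.  -49.1  41. ] [-3.3 -0.2  8.5] [ 0.08  0.74 -0.02]
[556.  -49.1  41. ] [-3.3 -0.2  8.5] [ 0.08  0.74 -0.02]
scene [[324, 241, 24, 21, 187]]
[334.9 248.1]
[334.9 239.5]
side [[328, 230, 27, 18, 219]]
[340.2 234.5]
[340.4 224.4]
```

Contact came at z = 41, exactly the predicted cup floor. Releasing.

Request:
play_rows:
  increments:
    - [1,0,0,-0.0015,0]
    - [-1,0,0,-0.0015,0]
    - [-1,0,0,-0.0015,0]
    - [-1,0,0,-0.0015,0]
    - [-1,0,0,-0.0015,0]
    - [-1,0,0,-0.0015,0]
    - [-1,0,0,-0.0015,0]
    - [-1,0,0,-0.02,0]

```text
t: 14.15
tcp_pos: [553.6, -49.1, 57.5]
ee_rot: [-0.001, 0.98, 0.201, -0.002]
force: [-0.0, -0.6, 1.0]
opening: 84.9
grasp_force: 0.0
```

Request:
play_rows:
  increments:
    - [-1,0,0,-0.03,0]
    - [-1,0,0,-0.06,0]
    - [-1,0,0,-0.09,0]
    - [-1,0,-0.04,-0.11,0]
    - [-1,0.03,-0.08,-0.11,0]
    - [-1,0.055,-0.12,-0.11,0]
    - [-1,0.08,-0.16,-0.11,0]
    - [-1,0.1,-0.2,-0.11,0]

```text
t: 14.95
tcp_pos: [569.3, 175.8, 169.7]
ee_rot: [0.0, 0.98, 0.201, 0.0]
force: [1.0, -0.1, 0.4]
opening: 87.1
grasp_force: 0.0
```

```bash
python3 - <<'E'
from h import *
c=cam("scene");d=cam("side")
for n,k in(("scene",c),("side",d)):
    h=cv2.cvtColor(k["color"],cv2.COLOR_RGB2HSV); H,S,V=[h[...,i].astype(int) for i in range(3)]
    m=((H<9)|(H>174))&(S>110); _,l,st,ce=cv2.connectedComponentsWithStats(m.astype(np.uint8))
    print(n,[(s.tolist(),q.round(1).tolist()) for s,q in zip(st,ce) if 300<s[4]<2000], project(k,(555.5,-48,87)).round(1))
w=cam("wrist"); print([(b[0],b[1]) for b in blobs(w,"blue",800)])
delta(555,303,13)
E
```

```text
scene [([323, 235, 26, 27, 437], [335.3, 248.3]), ([143, 285, 47, 30, 503], [162.8, 298.0])] [334.8 239.4]
side [([463, 114, 66, 43, 1564], [498.2, 133.1]), ([328, 219, 28, 30, 518], [341.0, 233.9]), ([156, 333, 46, 52, 1245], [172.3, 357.2])] [340.2 224.3]
[([155, 153, 41, 39, 1012], [174.8, 171.5]), ([445, 233, 79, 72, 4363], [483.8, 268.4])]
tcp [567.5 179.2 169.7] tool shift m [ 0.0381 -0.118   0.157 ]
```

```bash
python3 - <<'E'
from h import *
w=cam("wrist"); h=cv2.cvtColor(w["color"],cv2.COLOR_RGB2HSV); H,S,V=[h[...,i].astype(int) for i in range(3)]
_,l,st,ce=cv2.connectedComponentsWithStats(((H>102)&(H<122)&(S>75)).astype(np.uint8)); i=l[170,175]
print(st[i],ce[i]); q=onplane(w,ce[i],65); print(q, onplane(w,(483.8,268.4),62)); delta(q[0],q[1],120)
E
```

```text
[ 147  151   43   41 1355] [167.76826568 171.11512915]
[559.77932625 300.97874783  65.        ] [586.40813977  38.20924005  62.        ]
tcp [568.3 175.8 169.4] tool shift m [ 0.0419 -0.1182  0.0494]
```

Request:
play_rows:
  increments:
    - [-1,0.015,-0.04,0,0]
    - [-1,0.03,-0.08,0.01,0]
    - [-1,0.041,-0.115,0.03,0]
    - [-1,0.041,-0.12,0.06,0]
    - [-1,0.041,-0.12,0.08,0]
    - [-1,0.041,-0.12,0.1,0]
    - [-1,0.041,-0.12,0.1,0]
    - [-1,0.041,-0.12,0.1,0]

```text
t: 15.95
tcp_pos: [560.1, 298.7, 69.6]
ee_rot: [0.0, 0.98, 0.2, -0.0]
force: [0.0, 0.1, 0.2]
opening: 87.0
grasp_force: 0.0
```

```bash
python3 - <<'E'
from h import *
w=cam("wrist"); h=cv2.cvtColor(w["color"],cv2.COLOR_RGB2HSV); H,S,V=[h[...,i].astype(int) for i in range(3)]
_,l,st,ce=cv2.connectedComponentsWithStats(((H>100)&(H<124)&(S>60)).astype(np.uint8))
for s,c in zip(st,ce):
    if 800<s[4]<20000: print(s,c.round(1),onplane(w,s[:2]+s[2:4]/2-.5,65).round(1))
o=robot.get_obs(); print(o["tcp_pos"],project(w,[557.5,302.5,65]))
E
```

```text
[ 280  243   57   57 2505] [308.2 271. ] [559.9 305.   65. ]
[560.47693864 299.5694086   70.52934622] [310.46178756 276.38143172]
```

Request:
play_rows:
  increments:
    - [-1,0.001,-0.006,0,0]
    - [-1,0.001,-0.006,0.02,0]
    - [-1,0.001,-0.006,0.04,0]
    - [-1,0.001,-0.006,0.05,0]
    - [-1,0.001,-0.006,0.0565,0]
    - [-1,0.001,-0.006,0.0565,0]
    - [1,0.001,-0.006,0.0565,0]
    - [1,0.001,-0.006,0.0565,0]

```text
t: 16.8
tcp_pos: [558.5, 307.0, 14.0]
ee_rot: [-0.0, 0.98, 0.201, 0.001]
force: [-0.6, 0.6, 0.2]
opening: 78.0
grasp_force: 0.0
```

Request:
play_rows:
  increments:
    - [1,0,0,0,0]
    - [1,0,0,0,0]
    - [1,0,0,0,0]
    - [1,0,0,0,0]
    - [1,0,0,0,0]
    - [1,0,0,0,0]
    - [1,0,0,0,0]
    - [1,0,0,0,0]

```text
t: 17.6
tcp_pos: [557.9, 306.3, 13.0]
ee_rot: [0.0, 0.98, 0.201, -0.0]
force: [0.3, -0.1, -0.5]
opening: 30.1
grasp_force: 15.0
```

Request:
play_rows:
  increments:
    - [1,0,0,0,0]
    - [1,0,0,0,0]
    - [1,0,0,-0.005,0]
    - [1,0,0,-0.02,0]
    - [1,0,0,-0.05,0]
    - [1,0,0,-0.08,0]
    - [1,0,0,-0.1,0]
    - [1,0,0,-0.12,0]

```text
t: 18.4
tcp_pos: [558.1, 307.0, 135.7]
ee_rot: [-0.0, 0.98, 0.201, 0.001]
force: [-0.2, -1.0, -0.3]
opening: 30.1
grasp_force: 15.0
```

Request:
play_rows:
  increments:
    - [1,-0.012,0.04,0,0]
    - [1,-0.026,0.082,0,0]
    - [1,-0.04,0.125,0,0]
    - [1,-0.054,0.168,0,0]
    - [1,-0.067,0.21,0,0]
    - [1,-0.08,0.245,0,0]
    - [1,-0.081,0.253,0.01,0]
    - [1,-0.081,0.253,0.03,0]

```text
t: 19.2
tcp_pos: [585.2, 39.5, 105.1]
ee_rot: [0.001, 0.98, 0.199, 0.002]
force: [-0.6, 0.1, 0.0]
opening: 29.9
grasp_force: 15.0
```

Request:
play_rows:
  increments:
    - [1,0,0,0.015,0]
    - [1,0,0,0.019,0]
    - [1,0,0,0.019,0]
    - [1,0,0,0.019,0]

```text
t: 19.6
tcp_pos: [583.5, 43.1, 84.8]
ee_rot: [-0.0, 0.979, 0.202, 0.001]
force: [0.1, -0.6, -0.8]
opening: 29.9
grasp_force: 15.0
```

```bash
python3 - <<'E'
from h import *
from scipy.optimize import least_squares
p=np.array(robot.get_obs()["tcp_pos"]); print(p); C={n:cam(n) for n in("scene","side")}
t=[]
for n,c in C.items():
    v0=int(project(c,p)[1]);u=int(project(c,p)[0])
    for z in(9,14,38):
        v=int(round(project(c,p+[0,0,z])[1])); row=c["color"][v,u-16:u+17].astype(int); print(n,u,v,row.sum(1).tolist())
    print("cup",[b[0] for b in blobs(c,"blue",200)], project(c,[583.5,42.4,62]).round(1))
    t.append(cv2.resize(c["color"][v0-45:v0+45,u-60:u+60],(400,300),interpolation=cv2.INTER_CUBIC))
cv2.imwrite("pics/p2.png",np.hstack(t)[:,:,::-1])
E
```

```text
[583.45273532  43.06263835  84.75436855]
scene 295 244 [650, 654, 648, 652, 651, 652, 664, 672, 627, 126, 188, 316, 426, 443, 458, 468, 475, 472, 464, 461, 446, 431, 406, 338, 135, 139, 141, 282, 523, 574, 573, 581, 565]
scene 295 242 [692, 689, 659, 669, 682, 674, 691, 692, 549, 116, 117, 125, 75, 76, 192, 394, 472, 474, 469, 456, 443, 430, 406, 332, 127, 130, 119, 132, 133, 136, 126, 129, 130]
scene 295 233 [408, 305, 131, 43, 69, 63, 67, 72, 45, 63, 70, 58, 61, 61, 119, 234, 258, 229, 221, 223, 221, 239, 216, 129, 66, 206, 396, 401, 401, 404, 403, 416, 416]
cup [[285, 248, 25, 21, 445]] [296.2 254.9]
side 308 239 [282, 278, 267, 266, 265, 263, 264, 279, 287, 292, 308, 333, 436, 453, 472, 489, 493, 492, 491, 491, 485, 477, 469, 445, 419, 403, 432, 433, 432, 435, 431, 429, 431]
side 308 236 [412, 407, 398, 393, 367, 273, 213, 137, 198, 278, 254, 366, 399, 412, 416, 425, 426, 434, 430, 427, 427, 429, 444, 448, 421, 453, 636, 707, 704, 703, 708, 707, 709]
side 308 226 [160, 276, 474, 579, 633, 636, 621, 531, 384, 294, 127, 87, 85, 95, 92, 95, 97, 94, 94, 86, 90, 160, 276, 263, 267, 291, 169, 162, 167, 227, 375, 443, 378]
cup [[296, 244, 29, 23, 551]] [308.8 251.8]
```

```bash
python3 - <<'E'
from h import *
from scipy.optimize import least_squares
p=np.array(robot.get_obs()["tcp_pos"]); C=[cam("scene"),cam("side")]
f=lambda P,z,obs:[project(c,[P[0],P[1],z])[0]-o for c,o in zip(C,obs)]
jar=least_squares(f,[583,43],args=(p[2]+11,[295.8,310.05])).x; cup=least_squares(f,[583,43],args=(54,[297,310])).x
print("jar",jar,"cup",cup,p); delta(*(p[:2]+cup-jar),45)
E
```

```text
jar [578.62523231  44.90725611] cup [580.92928873  42.24765052] [583.6403953   42.64794309  84.91880295]
tcp [583.5  42.3  84.7] tool shift m [0.0013 0.0031 0.0397]
```

Request:
play_rows:
  increments:
    - [1,0.001,0.0025,0.01,0]
    - [1,0.001,0.0025,0.02,0]
    - [1,0.001,0.0025,0.028,0]
    - [1,0.001,0.0025,0.034,0]
    - [1,0.001,0.0025,0.038,0]
    - [1,0.001,0.0025,0.041,0]
    - [1,0.001,0.0025,0.043,0]
    - [1,0.001,0.0025,0.043,0]

```text
t: 20.6
tcp_pos: [584.9, 40.1, 40.9]
ee_rot: [0.0, 0.98, 0.201, -0.0]
force: [-0.4, -0.1, -0.9]
opening: 29.9
grasp_force: 15.0
```

Request:
play_rows:
  increments:
    - [1,0,0,0.001,0]
    - [1,0,0,0.0015,0]
    - [1,0,0,0.002,0]
    - [1,0,0,0.002,0]

```text
t: 21.0
tcp_pos: [585.5, 40.1, 39.8]
ee_rot: [0.0, 0.98, 0.201, 0.001]
force: [-0.5, -0.3, 3.9]
opening: 29.9
grasp_force: 15.0
```

Request:
play_rows:
  increments:
    - [1,0,0,-0.001,0]
    - [-1,0,0,-0.001,0]
    - [-1,0,0,-0.001,0]
    - [-1,0,0,-0.001,0]
    - [-1,0,0,-0.001,0]
    - [-1,0,0,-0.001,0]
    - [-1,0,0,-0.001,0]
    - [-1,0,0,-0.02,0]

```text
t: 21.8
tcp_pos: [582.8, 39.7, 56.9]
ee_rot: [-0.0, 0.98, 0.201, -0.002]
force: [-1.1, -0.6, -0.6]
opening: 78.1
grasp_force: 0.0
```

Request:
play_rows:
  increments:
    - [-1,0,0,-0.02,0]
    - [-1,0,0,-0.06,0]
    - [-1,0,0,-0.09,0]
    - [1,0,0,-0.09,0]
    - [1,-0.03,0.035,-0.09,0]
    - [1,-0.06,0.07,-0.09,0]
    - [1,-0.09,0.105,-0.09,0]
    - [1,-0.12,0.14,-0.09,0]

```text
t: 22.6
tcp_pos: [528.6, -137.4, 148.3]
ee_rot: [0.0, 0.98, 0.201, -0.0]
force: [0.8, 0.2, 0.9]
opening: 54.8
grasp_force: 0.0
```

Request:
play_rows:
  increments:
    - [1,-0.009,0.01,0,0]
    - [1,-0.009,0.01,0,0]
    - [1,-0.009,0.01,0,0]
    - [1,-0.009,0.01,0,0]
    - [1,-0.009,0.01,0,0]
    - [1,-0.009,0.01,0,0]
    - [1,-0.009,0.01,0,0]
    - [1,-0.009,0.01,0,0]

```text
t: 23.4
tcp_pos: [525.6, -148.2, 149.1]
ee_rot: [0.0, 0.98, 0.201, 0.0]
force: [-0.6, 0.4, -0.0]
opening: 1.2
grasp_force: 0.0
```

```bash
python3 - <<'E'
from h import *
o=robot.get_obs(); p=np.array(o["tcp_pos"]); print(p,o["opening"]); delta(525.5,-149.5,60)
for n in("scene","side"):
    c=cam(n); h=cv2.cvtColor(c["color"],cv2.COLOR_RGB2HSV); H,S,V=[h[...,i].astype(int) for i in range(3)]
    for nm,m in(("red",((H<9)|(H>174))&(S>110)),("blue",(H>102)&(H<122)&(S>80))):
        _,l,st,ce=cv2.connectedComponentsWithStats(m.astype(np.uint8)); print(n,nm,[s.tolist() for s in st if 100<s[4]<900])
    print(project(c,[584,41,92]).round(),project(c,[555,-48,87]).round())
    for P in([525.5,-149.5,76],[522,-149,76]): print(project(c,P).round(1))
    u,v=project(c,[522,-149,63]).round().astype(int); print(u,v); print(c["color"][v-12:v+15:2,u-10:u+11:2].astype(int).sum(2))
E
```

```text
[ 525.58178132 -148.2433106   149.05641864] 1.2439597466145371
tcp [ 525.6 -148.2  149.1] tool shift m [-0.0006  0.0011  0.0891]
scene red [[612, 81, 28, 32, 554], [526, 110, 9, 28, 104], [603, 120, 37, 38, 788], [475, 212, 13, 10, 108], [323, 235, 26, 27, 436], [143, 285, 47, 30, 503]]
scene blue [[266, 204, 14, 11, 109], [577, 216, 41, 29, 876], [81, 238, 20, 13, 102], [284, 241, 26, 28, 413]]
[296. 244.] [335. 239.]
[376.6 235.5]
[377.3 236.3]
377 241
[[614 136 132 130 123 148 139 143 128 127 130]
 [221 547 452 133 132 128 130 140 130 128 128]
 [134 144 470 571 117 105  89 121 173 131 130]
 [142 143 118 103 107  65  64  62 615 716 290]
 [742 737 367 105  95  95  67  58 557 730 657]
 [735 735 362  59  79  71  71  64 568 732 731]
 [730 628 233  72  68  67  68  62 486 735 737]
 [672 572 226  94  78  69  69 122 303 448 730]
 [596 562 197 218 225 239 237 214 265 368 414]
 [416 605 371 221 233 233 235 215 326 374 397]
 [328 435 610 576 354 321 353 377 407 352 417]
 [581 361 371 391 413 437 414 393 376 348 443]
 [737 604 370 392 390 401 394 389 373 412 442]
 [733 734 733 601 417 403 391 
[... 155 characters left out ...]
224.]
[370.6 211.7]
[372.  212.1]
372 217
[[151 154 152 155 651 684 677 647 557 144 145]
 [157 161 258 611 686 685 687 700 699 680 589]
 [152 654 664 449 444 408 448 707 705 699 705]
 [544 695 132 130 120 103  93  95 552 704 694]
 [683 685 111 132 130 125  93  99 384 671 660]
 [717 702  94 108 105 109  99  94 397 695 690]
 [715 695  99  96  98 103 102  99 419 708 705]
 [661 543 236 112 105 102 100 159 302 507 650]
 [583 329 248 251 280 245 247 240 304 365 447]
 [576 539 247 256 262 260 253 236 301 368 391]
 [430 567 593 564 471 480 341 353 388 388 396]
 [384 407 465 502 547 535 429 416 399 363 434]
 [574 407 410 417 418 415 410 403 379 382 450]
 [716 701 610 403 414 412 406 407 431 438 448]]
```

Both jars are standing in their cups and released. Now I'll lower the closed fingertips onto the plunger, expecting contact at a reported z of about 47.

Request:
play_rows:
  increments:
    - [1,0,0.001,0.03,0]
    - [1,0,0.001,0.06,0]
    - [1,0,0.001,0.08,0]
    - [1,0,0.001,0.09,0]
    - [1,0,0.001,0.094,0]
    - [1,0,0.001,0.096,0]
    - [1,0,0.001,0.096,0]
    - [1,0,0.001,0.096,0]

```text
t: 24.3
tcp_pos: [526.6, -149.7, 54.0]
ee_rot: [0.001, 0.98, 0.201, 0.001]
force: [-0.2, 0.2, -0.6]
opening: 0.5
grasp_force: 0.0
```

Request:
play_rows:
  increments:
    - [1,0,0,0.001,0]
    - [1,0,0,0.002,0]
    - [1,0,0,0.003,0]
    - [1,0,0,0.003,0]
    - [1,0,0,0.003,0]

```text
t: 24.8
tcp_pos: [525.8, -149.5, 50.0]
ee_rot: [0.0, 0.98, 0.201, -0.0]
force: [0.4, -0.2, -0.7]
opening: 0.3
grasp_force: 0.0
```

Request:
play_rows:
  increments:
    - [1,0,0,0.001,0]
    - [1,0,0,0.002,0]
    - [1,0,0,0.003,0]
    - [1,0,0,0.003,0]
    - [1,0,0,0.003,0]

```text
t: 25.3
tcp_pos: [525.8, -149.5, 47.2]
ee_rot: [0.0, 0.98, 0.201, -0.0]
force: [-1.0, -0.2, 2.3]
opening: 0.7
grasp_force: 1.2
```

Contact at z ≈ 47.2. I'll press about 10 mm further in steps, watching the force.

Request:
play_rows:
  increments:
    - [1,0,0,0.001,0]
    - [1,0,0,0.003,0]
    - [1,0,0,0.005,0]
    - [1,0,0,0.006,0]
    - [1,0,0,0.006,0]
    - [1,0,0,0.006,0]

```text
t: 25.9
tcp_pos: [525.8, -149.5, 41.1]
ee_rot: [0.0, 0.98, 0.201, -0.0]
force: [-1.7, 0.0, 4.5]
opening: 0.4
grasp_force: 2.1
```

Request:
play_rows:
  increments:
    - [1,0,0,0.001,0]
    - [1,0,0,0.002,0]
    - [1,0,0,0.003,0]
    - [1,0,0,0.003,0]
    - [1,0,0,0.003,0]

```text
t: 26.4
tcp_pos: [525.9, -149.5, 38.1]
ee_rot: [0.0, 0.98, 0.201, 0.0]
force: [-1.3, 0.4, 5.2]
opening: 0.3
grasp_force: 2.6
```

```bash
python3 - <<'E'
from h import *
t=[]
for n in("scene","side"):
    c=cam(n); u,v=project(c,[522,-149,60]).round().astype(int)
    h=cv2.cvtColor(c["color"],cv2.COLOR_RGB2HSV)[v-15:v+16,u-14:u+15].astype(int)
    print(n,"green px",((h[...,0]>45)&(h[...,0]<85)&(h[...,1]>120)).sum())
    t.append(cv2.resize(c["color"][v-24:v+24,u-55:u+25],(400,240),interpolation=cv2.INTER_CUBIC))
    t.append(cv2.resize(cv2.imread(f"pics/{n}0.png")[v-24:v+24,u-55:u+25,::-1],(400,240),interpolation=cv2.INTER_CUBIC))
cv2.imwrite("pics/end.png",np.vstack([np.hstack(t[:2]),np.hstack(t[2:])])[:,:,::-1])
for i in range(4): robot.capture("side"); o=robot.get_obs(); print(np.round(o["tcp_pos"],1),np.round(o["force"],1))
E
```

```text
scene green px 14
side green px 11
[ 525.9 -149.5   38.1] [-2.1 -0.6  4.5]
[ 525.9 -149.5   38.1] [-1.7 -0.1  4.7]
[ 525.9 -149.5   38.1] [-2.2  0.6  5.2]
[ 525.9 -149.5   38.1] [-2.3  0.   4.2]
```

View pics/end.png

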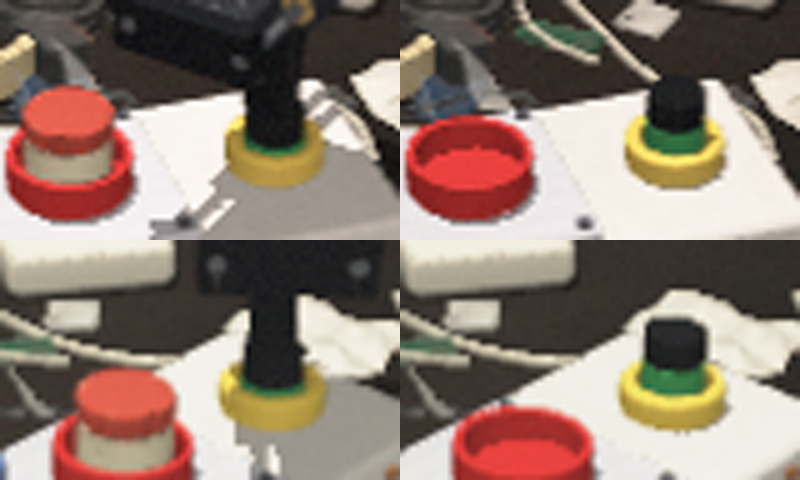

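The final picture shows the red jar upright in its cup, and the plunger cap with a thin green sliver still above the collar (rows about 383–390 of the side panel). Travel is therefore about 8 mm, so I'll press 2 mm more.

Request:
play_rows:
  increments:
    - [1,0,0,0.001,0]
    - [1,0,0,0.002,0]
    - [1,0,0,0.002,0]
    - [1,0,0,0.002,0]
    - [1,0,0,0.002,0]

```text
t: 27.2
tcp_pos: [525.9, -149.5, 36.2]
ee_rot: [0.0, 0.98, 0.201, 0.0]
force: [-1.8, 1.1, 5.6]
opening: 0.3
grasp_force: 2.8
```

```bash
python3 - <<'E'
from h import *
F=[]
for i in range(6):
    n=("scene","side")[i%2]; c=cam(n); u,v=project(c,[522,-149,60]).round().astype(int)
    h=cv2.cvtColor(c["color"],cv2.COLOR_RGB2HSV)[v-15:v+16,u-14:u+15].astype(int)
    F.append(robot.get_obs()["force"])
    if i<2:
        m=(h[...,0]>45)&(h[...,0]<85)&(h[...,1]>120); h0=cv2.cvtColor(cv2.imread(f"pics/{n}0.png"),cv2.COLOR_BGR2HSV)[v-15:v+16,u-14:u+15].astype(int)
        print(n,"green",m.sum(),"orig",((h0[...,0]>45)&(h0[...,0]<85)&(h0[...,1]>120)).sum())
    b=[x[0] for x in blobs(c,"red",200)+blobs(c,"blue",200)]
    if i<2: print(b)
o=robot.get_obs();print(np.mean(F,0).round(1),o["tcp_pos"],o["t"])
E
```

```text
scene green 3 orig 47
[[324, 244, 24, 18, 233], [285, 249, 25, 20, 272]]
side green 2 orig 52
[[328, 229, 27, 19, 225], [296, 246, 29, 21, 335]]
[-2.   0.4  5.9] [ 525.91099952 -149.55668041   36.20927008] 27.5
```

```bash
python3 -c "
from bench import robot
print(robot.hand_in())"
```

```text
the job is handed in; nothing more can be done
None
```

The job is handed in: both jars stand in their matching cups and are released, and the plunger is held at about half travel (5.9 N, green almost gone), at 27.5 s of the 64 s allowed.

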